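# Take the long spoon out of the shuttered utensil box

### The arm

A 6-joint arm with a two-finger parallel gripper is mounted at the origin on the work surface; the furniture and walls round the work are solid. World frame = base frame: x ahead of the robot, y to its left, z up, the work surface at z = 0. Lengths are in m, angles in rad, forces in N, time in s.
With the tool pointing down it reaches from about 0.375 to 0.925 m from the base axis. Payload 5.7 kg.
Tool frame: the origin (TCP) lies at the very end of the fingers, on their centre line; the grasp point (between the pads) lies 19 mm behind it; z points along the fingers, y is the direction in which the jaws open and shut (so a half turn about z gives the same grasp; the last joint's range is limited). The gripper opens to 85 mm and grips with 20 to 120 N. Pads are 22 mm wide; open, the fingers measure 114 mm over their backs; the gripper's body (76 mm by 85 mm) begins 54 mm behind the grasp point. The pads swing forward as they close: fully open they stand 13 mm farther back than shut.
Start: joints at [-1.401, 0.359, 1.51, -0, 1.272, -0.115], TCP at [0.169, -0.576, 0.231] pointing down, gripper open.
Joint ranges: [-2.97, 2.97], [-1.01, 2.36], [0.21, 2.38], [-0.96, 4.11], [0.2, 2.71], [-2.98, 2.98]. Speed limits (rad/s): [2.39, 2.39, 3.14, 3.14, 3.14, 3.14].

### API

Orientations are given as a 3x3 rotation matrix whose columns are the frame's x, y, z axes.
In Python, from plant import env gives the robot as it stands.
- The arm moves only by the shell command python3 -m handwheel 'ROWS'. ROWS is JSON, a list of rows, each an object of numbers: "dx", "dy", "dz": the shift along the tool's x, y, z each as a share of 500 mm, from -1 to 1; "wx", "wy", "wz": the turn, a rotation vector about the tool's x, y, z each as a share of 120 degrees, from -1 to 1; "claw": the closure, from -1 (fully open) to 1 (shut). In form: [{"dx": .., "dy": .., "dz": .., "wx": .., "wy": .., "wz": .., "claw": ..}, ...]. A call has 1 to 5 rows; each row is the pose to reach, as a shift and turn from the pose commanded when the call began, along the tool's axes at that moment; what a row does not reach only later rows make up. A row lasts 1/12 s, in which the tool goes at most 41.7 mm and 7.16 degrees, less where a joint would pass 70% of its speed; a pose out of reach is approached as far as the arm can. A call with a number of a shift or a turn outside -1 to 1 is refused whole. A call with a gripper value outside its range is refused whole. The fingers move at their own pace and stop on an object; the grip force is fixed at half the most. Time passes only in rows, so rows that repeat a pose let the fingers close. It gives the time, the measured TCP pose, the force and the opening at its end, in the units of the state.
- env.read_state(): the state, without advancing time (a new reading comes with each control period).
- env.read_camera(name): name is "scene" or "top"; returns the picture (420x560x3 uint8, red, green, blue); there is no depth.
- env.get_calibration(name): a dict with "K" (3x3 intrinsics, pixels), "D" ([k1, k2, p1, p2, k3] as OpenCV has them; the pictures are not rectified), "pose" (4x4, takes a point from camera to world coordinates). Camera axes: x right, y up, looking along -z (the intrinsics and any distortion apply to the point x, -y, -z); pixel columns grow to the right and rows downward; lengths in m; the calibration is good to about 2 mm. A picture is of the moment at which its call begins. get_calibration takes no time and is no camera call.
- env.close_job(): hands the job in, once; it reports no verdict.
The state is a dict: "t": time; "qpos": joint angles; "dq": joint speeds; "effort": joint torques, N m; "tcp_pos": TCP position; "ee_rot": TCP orientation; "force": force on the tool from outside, world axes, zero at the start; "wrist_torque": the same for the moment, N m; "width": finger opening in m.
Only numpy, scipy, OpenCV 4.12 (cv2) and the standard library are available. Lean on these libraries where they do the work, as an engineer would, in place of code of your own. Each camera call takes 0.05 s, during which the arm holds its last target. There are 200 camera calls.

### The job

Press the orange-padded lever at the end of the white utensil box down until it clicks over and stays down by itself, which slides the shutter open. Then take the wooden spoon by its handle and, since it is longer than the opening, tilt it and draw it out diagonally, handle first, from under the wooden hood. Finish holding the whole spoon still in the gripper, well clear above the box, with the shutter still open; do not put it down, and leave the other things where they stand.

Things in the scene. Friction and masses are not known exactly. Their poses are not given: they have to be found in the camera images.
- box_middle (a point): Centre of the underside of the white utensil box, fixed to the worktop: 170 x 375 mm outside, walls 5 mm, rim 79 mm above the worktop. Its y axis runs along the box from the lever end (-y) to the hatch end (+y), z up, x across. Inside 160 x 365 mm, floor at z = 6 mm. Two ribs across the floor at y = +30 and -75 mm (8 mm wide, tops at z = 38 mm) carry the spoon.
- box_opening (a point): Centre of the opening in the box's top, at rim height; axes as the box's. The opening is 160 mm wide (x) and 205 mm long (y): from 102.5 mm on its -y side, where the edge of the fixed wooden hood lies (underside 79 mm, top 82 mm above the worktop, reaching to the lever end), to the end wall 102.5 mm on its +y side.
- shutter_b (a joint): Slide of the outer of two thin grey shutter leaves that cover the opening (topmost surface 90 mm above the worktop), in m: 0 = shut, about 0.208 = open, both leaves stacked over the hood and the opening wholly free. Driven by the lever alone.
- lever (a joint): Angle of the lever in rad: 0 = up (paddle slopes up 0.30 rad from its hinge), 0.60 = lower stop (slopes down 0.30 rad). An over-centre spring drives it back to 0 below about 0.40 and holds it down beyond; pushing down at the pad takes about 6 N at first, less farther down. The shutter moves with it.
- lever_pad (a point): Middle of the upper face of the lever's orange pad (44 mm across the box, 34 mm along the lever), where to press; it moves with the lever. Its hinge lies at y = -199.5 mm, z = 55 mm in the box's frame; the pad's middle is 60 mm from it towards -y and goes from about 78 mm above the worktop (up) to about 43 mm (down).
- wooden_spoon: Loose wooden spoon, 320 x 47 x 15 mm, about 45 g, lying in the box along it, handle towards the hatch end. Origin: centre of its underside; its x axis points from the handle to the bowl, z up.
- spoon_middle (a point): Centre of the wooden spoon, half-way up; axes as the spoon's.
- spoon_grip (a point): Point in the middle of the spoon's handle, 75 mm from the handle's end, where to grip across the handle: about 16 mm wide and 12 mm thick there; axes as the spoon's. At the start about 44 mm above the worktop.
- spoon_bowl_end (a point): The outermost end of the spoon's bowl, 160 mm from its centre along x and 10 mm above its underside.
- spoon_handle_end (a point): The outermost end of the spoon's handle, 160 mm from its centre along -x.
- egg_cup: White egg cup, 47 mm wide, 54 mm high, origin under its centre; to be left alone.
- mug: Small blue mug, 58 x 82 x 49 mm, origin under its centre; to be left alone.
- lemon: Lemon, 77 x 51 x 52 mm, origin under its centre; to be left alone.
- garlic: Garlic bulb, 60 mm wide, 59 mm high, origin under its centre; to be left alone.
- lime: Lime, 57 x 46 x 45 mm, origin under its centre; to be left alone.

How it is judged:
On the way, in this order (a step that is already met when the one before it is completed fails the run):
1. the lever is pressed down past its detent with the gripper (value of joint lever above 0.5 rad and distance between the grasp point and lever_pad below 0.08 m).
2. the gripper has left the lever, which stays down by itself (value of joint lever above 0.55 rad and distance between the grasp point and lever_pad above 0.1 m), for 0.2 s.
3. the spoon, held by the fingers, slants through the opening: its handle end is out above the rim at the hatch end while its bowl is still under the hood (contact force between the fingers and wooden_spoon above 1 N and z of spoon_handle_end in the frame of box_middle above 0.085 m and y of spoon_bowl_end in the frame of box_middle below -0.03 m and z of spoon_bowl_end in the frame of box_middle below 0.079 m), for 0.1 s.
At the end, for the whole second after the job is handed in: The gripper holds the spoon (finger force over 1 N), still (under 0.04 m/s), not touching the box, with its bowl end, middle and handle end all more than 130 mm above the worktop (40 mm above the top of the box), and the lever is still down (over 0.55 rad) (contact force between the fingers and wooden_spoon above 1 N and height (world z) of each of spoon_bowl_end, spoon_handle_end, spoon_middle above 0.13 m and linear speed of wooden_spoon below 0.04 m/s and contact force between wooden_spoon and utensil_box below 0.05 N and value of joint lever above 0.55 rad); the arm keeps its last pose, push and grip.
It fails at once if another thing on the worktop is shoved or knocked over (moved more than 40 mm) (distance of any of egg_cup, mug, lemon, garlic, lime from where it was at the start of the episode above 0.04 m).
It also fails if it takes over 48 s, if anything falls off the work surface, if the arm or the gripper's body presses on something with over 40 N, if the wrist force passes 120 N, or if a joint passes its speed limit or range.

## Working session

There is one attempt and no reset: what is moved stays moved. The work goes in short steps, Python scripts to look and compute and a shell command to move; the robot and the scene stay as the last step left them, time stands still between calls to the robot, and variables do not carry over. Pictures are saved under pics/ and viewed, about 8 in all and at most 12, crops included, and the job is handed in when it is done.

```bash
mkdir -p pics; ls; python3 - <<'E'
from plant import env
import cv2,numpy as np
for n in("scene","top"):
    im=env.read_camera(n); cv2.imwrite(f"pics/{n}0.png",im[:,:,::-1])
    c=env.get_calibration(n); print(n,np.round(c["K"],1).tolist(),c["D"],np.round(c["pose"],3).tolist())
s=env.read_state(); print(s)
E
```

```text
pics
scene [[471.0, 0.0, 283.9], [0.0, 471.0, 196.2], [0.0, 0.0, 1.0]] [-0.11533826  0.          0.          0.          0.        ] [[-0.438, 0.537, -0.721, -0.43], [-0.899, -0.275, 0.341, 0.403], [-0.016, 0.798, 0.603, 0.835], [0.0, 0.0, 0.0, 1.0]]
top [[545.6, 0.0, 280.1], [0.0, 545.6, 203.3], [0.0, 0.0, 1.0]] [-0.08007806  0.          0.          0.          0.        ] [[0.006, 0.989, -0.15, 0.3], [-1.0, 0.004, -0.013, -0.036], [-0.013, 0.15, 0.989, 1.291], [0.0, 0.0, 0.0, 1.0]]
{'t': 0.1, 'qpos': array([-1.40110651e+00,  3.59429490e-01,  1.51132105e+00,  1.21716390e-05,
        1.27248711e+00, -1.15093564e-01]), 'dq': array([-0.00271898, -0.00480154, -0.00159993, -0.00032939,  0.00243812,
        0.00022487]), 'effort': array([ 2.45311116e-05, -5.28650343e+01, -2.79349655e+01, -5.45083526e-05,
        5.02991243e-03, -4.16407602e-06]), 'tcp_pos': array([ 0.16846765, -0.57523441,  0.23054091]), 'ee_rot': array([[ 9.59723568e-01,  2.80945905e-01, -2.66333499e-04],
       [ 2.80945960e-01, -9.59722216e-01,  1.62332869e-03],
       [ 2.00461373e-04, -1.63277212e-03, -9.99998647e-01]]), 'force': array([-0.6024814 , -1.01488452, -0.15767446]), 'wrist_torque': array([ 0.02517458,  0.01989786, -0.01299306]), 'width': 0.08509974524552795}
```

View pics/scene0.png

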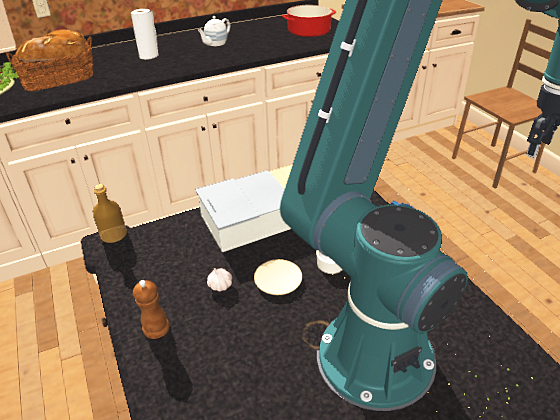

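View pics/top0.png

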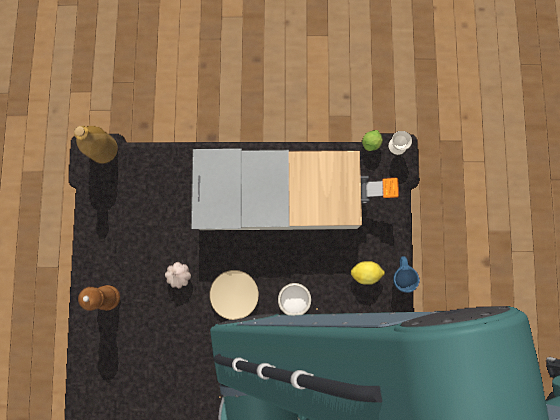

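The top view shows the box, with shutter x 192–289, hood 289–361 and the orange pad at about (391,188). Lime (372,141) and egg cup (400,143) stand near the lever, and lemon (368,272) and mug (405,275) are below it.

```bash
cat > h.py <<'E'
import cv2,numpy as np
from plant import env
def ray(n,px):
    c=env.get_calibration(n);P=np.array(c["pose"])
    u=cv2.undistortPoints(np.array(px,float).reshape(-1,1,2),np.array(c["K"]),np.array(c["D"])).reshape(-1,2)
    d=np.c_[u[:,0],-u[:,1],-np.ones(len(u))]@P[:3,:3].T
    return P[:3,3],d
def plane(n,px,z):
    o,d=ray(n,px); return o+d*((z-o[2])/d[:,2])[:,None]
def proj(n,p):
    c=env.get_calibration(n);P=np.array(c["pose"]);q=(np.array(p)-P[:3,3])@P[:3,:3]*[1,-1,-1]
    return cv2.projectPoints(q.reshape(-1,1,3),np.zeros(3),np.zeros(3),np.array(c["K"]),np.array(c["D"]))[0].reshape(-1,2)
def blob(im,lo,hi,roi):
    x0,y0,x1,y1=roi;h=cv2.cvtColor(im[y0:y1,x0:x1],cv2.COLOR_RGB2HSV);m=cv2.inRange(h,lo,hi)
    cs=cv2.findContours(m,cv2.RETR_EXTERNAL,cv2.CHAIN_APPROX_NONE)[0];c=max(cs,key=cv2.contourArea)
    return c+[x0,y0]
E
python3 - <<'E'
from h import *
im=cv2.imread("pics/top0.png")[:,:,::-1].copy()
hs=cv2.cvtColor(im,cv2.COLOR_RGB2HSV);print("wood",hs[190,320],"pad",hs[188,391],"sh",hs[190,220],hs[190,265])
for nm,lo,hi,z in(("hood",(8,40,120),(25,140,255),.082),("pad",(5,170,120),(20,255,255),.078),("leaf",(0,0,120),(179,30,255),.09)):
    c=blob(im,lo,hi,(185,147,410,235) if nm!="leaf" else (185,145,290,228))
    w=plane("top",c,z)[:,:2].astype(np.float32); r=cv2.minAreaRect(w*1000)
    print(nm,cv2.contourArea(c),cv2.boundingRect(c),np.round(r[0]),np.round(r[1]),round(r[2],2),np.round(cv2.boxPoints(r)).tolist())
for nm,p,z in(("lime",(372,141),.02),("cup",(400,143),.05),("lemon",(368,272),.026),("mug",(405,275),.04),("garlic",(178,275),.03),("bowl",(294,299),.04),("hookL",(199,187),.09)):
    print(nm,np.round(plane("top",[p],z)[0],3))
E
```

```text
wood [ 16  93 230] pad [ 15 201 246] sh [ 50   4 174] [ 45   3 174]
hood 5249.5 (288, 151, 74, 75) [ 519. -119.] [169. 163.] 0.21 [[434.0, -37.0], [435.0, -201.0], [604.0, -200.0], [604.0, -37.0]]
pad 264.5 (382, 178, 17, 20) [ 521. -268.] [44. 35.] 1.99 [[498.0, -251.0], [499.0, -287.0], [544.0, -285.0], [542.0, -250.0]]
leaf 7336.0 (192, 149, 98, 79) [517.  70.] [178. 218.] 0.27 [[428.0, 178.0], [429.0, -40.0], [607.0, -39.0], [606.0, 179.0]]
lime [ 0.645 -0.239  0.02 ]
cup [ 0.632 -0.3    0.05 ]
lemon [ 0.332 -0.222  0.026]
mug [ 0.325 -0.305  0.04 ]
garlic [0.323 0.216 0.03 ]
bowl [ 0.27  -0.052  0.04 ]
hookL [0.518 0.163 0.09 ]
```

```bash
cat > go.py <<'E'
# usage: go.py x y z [yaw_of_tool_y_deg tilt_deg]: remaining shares from the measured pose
import sys;from h import *
from scipy.spatial.transform import Rotation as R
a=[float(v) for v in sys.argv[1:]];s=env.read_state();M=s["ee_rot"]
d=M.T@(np.array(a[:3])-s["tcp_pos"])/.5
T=(R.from_euler("x",a[4] if len(a)>4 else 0,degrees=True)*R.from_euler("z",a[3] if len(a)>3 else 0,degrees=True)).as_matrix()@np.array([[0,1,0],[1,0,0],[0,0,-1.]])
w=R.from_matrix(M.T@T).as_rotvec()/np.radians(120)
print("t",round(s["t"],2),"tcp",np.round(s["tcp_pos"],4),"d",np.round(d,3),"w",np.round(w,3),"F",np.round(s["force"],1),"width",round(s["width"],4))
E
python3 -m handwheel '[{"dx":0.36,"dy":-0.165,"claw":1},{"dx":0.36,"dy":-0.165,"claw":1},{"dx":0.36,"dy":-0.165,"claw":1},{"dx":0.36,"dy":-0.165,"claw":1},{"dx":0.36,"dy":-0.165,"claw":1}]'
python3 go.py .52 -.27 .15 0
```

```text
t 0.1 tcp [ 0.1685 -0.5752  0.2305] d [ 0.846 -0.388  0.162] w [-0.001 -0.001 -0.614] F [-0.6 -1.  -0.2] width 0.0851invalid input at $[0]: expected keys dx, dy, dz, wx, wy, wz, claw
```

All seven keys are needed in each row.

```bash

python3 -m handwheel '[{"dx":0.36,"dy":-0.165,"dz":0,"wx":0,"wy":0,"wz":0,"claw":1},{"dx":0.36,"dy":-0.165,"dz":0,"wx":0,"wy":0,"wz":0,"claw":1},{"dx":0.36,"dy":-0.165,"dz":0,"wx":0,"wy":0,"wz":0,"claw":1},{"dx":0.36,"dy":-0.165,"dz":0,"wx":0,"wy":0,"wz":0,"claw":1},{"dx":0.36,"dy":-0.165,"dz":0,"wx":0,"wy":0,"wz":0,"claw":1}]'
python3 -m handwheel '[{"dx":0.36,"dy":-0.165,"dz":0,"wx":0,"wy":0,"wz":0,"claw":1},{"dx":0.36,"dy":-0.165,"dz":0,"wx":0,"wy":0,"wz":0,"claw":1},{"dx":0.36,"dy":-0.165,"dz":0,"wx":0,"wy":0,"wz":0,"claw":1},{"dx":0.36,"dy":-0.165,"dz":0,"wx":0,"wy":0,"wz":0,"claw":1},{"dx":0.36,"dy":-0.165,"dz":0,"wx":0,"wy":0,"wz":0,"claw":1}]'
python3 go.py .52 -.27 .15 0
```

```text
t: 0.52
tcp_pos: [0.3197, -0.4434, 0.2309]
ee_rot: [[0.96, 0.281, 0.0], [0.281, -0.96, 0.002], [0.001, -0.002, -1.0]]
force: [0.1, -0.4, -0.1]
width: 0.0257
t: 0.93
tcp_pos: [0.4695, -0.3137, 0.2311]
ee_rot: [[0.959, 0.282, 0.0], [0.282, -0.959, 0.001], [0.001, -0.001, -1.0]]
force: [-0.1, -0.8, 0.8]
width: -0.0004
t 0.93 tcp [ 0.4695 -0.3137  0.2311] d [ 0.121 -0.055  0.162] w [-0.    -0.001 -0.614] F [-0.1 -0.8  0.8] width -0.0004
```

```bash

python3 -m handwheel '[{"dx":0.12,"dy":-0.055,"dz":0,"wx":0,"wy":0,"wz":-0.3,"claw":1},{"dx":0.12,"dy":-0.055,"dz":0,"wx":0,"wy":0,"wz":-0.3,"claw":1},{"dx":0.12,"dy":-0.055,"dz":0,"wx":0,"wy":0,"wz":-0.3,"claw":1},{"dx":0.12,"dy":-0.055,"dz":0,"wx":0,"wy":0,"wz":-0.3,"claw":1},{"dx":0.12,"dy":-0.055,"dz":0,"wx":0,"wy":0,"wz":-0.3,"claw":1}]' >/dev/null
python3 -m handwheel '[{"dx":0,"dy":0,"dz":0.1,"wx":0,"wy":0,"wz":-0.3,"claw":1},{"dx":0,"dy":0,"dz":0.1,"wx":0,"wy":0,"wz":-0.3,"claw":1},{"dx":0,"dy":0,"dz":0.1,"wx":0,"wy":0,"wz":-0.3,"claw":1},{"dx":0,"dy":0,"dz":0.1,"wx":0,"wy":0,"wz":-0.3,"claw":1},{"dx":0,"dy":0,"dz":0.1,"wx":0,"wy":0,"wz":-0.3,"claw":1}]' >/dev/null
python3 go.py .52 -.271 .09 0
```

```text
t 1.77 tcp [ 0.517  -0.2727  0.1803] d [0.003 0.006 0.181] w [-0.001 -0.001 -0.014] F [ 0.1  1.  -0. ] width -0.0001
```

```bash

python3 -m handwheel '[{"dx":0.003,"dy":0.006,"dz":0.06,"wx":0,"wy":0,"wz":-0.014,"claw":1},{"dx":0.003,"dy":0.006,"dz":0.12,"wx":0,"wy":0,"wz":-0.014,"claw":1},{"dx":0.003,"dy":0.006,"dz":0.16,"wx":0,"wy":0,"wz":-0.014,"claw":1},{"dx":0.003,"dy":0.006,"dz":0.18,"wx":0,"wy":0,"wz":-0.014,"claw":1},{"dx":0.003,"dy":0.006,"dz":0.19,"wx":0,"wy":0,"wz":-0.014,"claw":1}]'
python3 -m handwheel '[{"dx":0,"dy":0,"dz":0.02,"wx":0,"wy":0,"wz":0,"claw":1},{"dx":0,"dy":0,"dz":0.035,"wx":0,"wy":0,"wz":0,"claw":1},{"dx":0,"dy":0,"dz":0.05,"wx":0,"wy":0,"wz":0,"claw":1},{"dx":0,"dy":0,"dz":0.06,"wx":0,"wy":0,"wz":0,"claw":1},{"dx":0,"dy":0,"dz":0.065,"wx":0,"wy":0,"wz":0,"claw":1}]'
python3 go.py .52 -.271 .043 0
```

```text
t: 2.18
tcp_pos: [0.5194, -0.2708, 0.0844]
ee_rot: [[0.007, 1.0, -0.003], [1.0, -0.007, 0.002], [0.002, -0.003, -1.0]]
force: [-0.1, 1.0, 0.7]
width: -0.0001
t: 2.6
tcp_pos: [0.5215, -0.2725, 0.0544]
ee_rot: [[0.007, 1.0, 0.002], [1.0, -0.007, -0.001], [-0.001, 0.002, -1.0]]
force: [-0.9, -0.7, 2.5]
width: -0.0
t 2.6 tcp [ 0.5215 -0.2725  0.0544] d [ 0.003 -0.003  0.023] w [ 0.001  0.001 -0.003] F [-0.9 -0.7  2.5] width -0.0
```

```bash

python3 -m handwheel '[{"dx":0,"dy":0,"dz":0.012,"wx":0,"wy":0,"wz":0,"claw":1},{"dx":0,"dy":0,"dz":0.02,"wx":0,"wy":0,"wz":0,"claw":1},{"dx":0,"dy":0,"dz":0.023,"wx":0,"wy":0,"wz":0,"claw":1},{"dx":0,"dy":0,"dz":0.024,"wx":0,"wy":0,"wz":0,"claw":1},{"dx":0,"dy":0,"dz":0.024,"wx":0,"wy":0,"wz":0,"claw":1}]'

```

```text
t: 3.02
tcp_pos: [0.521, -0.2716, 0.0434]
ee_rot: [[0.007, 1.0, 0.001], [1.0, -0.007, -0.0], [-0.0, 0.001, -1.0]]
force: [-3.0, 1.5, 17.0]
width: 0.0001
```

```bash

python3 -m handwheel '[{"dx":0,"dy":0,"dz":-0.08,"wx":0,"wy":0,"wz":0,"claw":1},{"dx":0,"dy":0,"dz":-0.16,"wx":0,"wy":0,"wz":0,"claw":-1},{"dx":0,"dy":0,"dz":-0.24,"wx":0,"wy":0,"wz":0,"claw":-1},{"dx":0,"dy":0,"dz":-0.32,"wx":0,"wy":0,"wz":0,"claw":-1},{"dx":0,"dy":0,"dz":-0.36,"wx":0,"wy":0,"wz":0,"claw":-1}]'
python3 - <<'E'
from h import *
im=env.read_camera("top");cv2.imwrite("pics/top1.png",im[:,:,::-1])
cv2.imwrite("pics/top1c.png",cv2.resize(im[120:260,160:440,::-1],None,fx=2.8,fy=2.8,interpolation=cv2.INTER_CUBIC))
E
```

```text
t: 3.43
tcp_pos: [0.5223, -0.2724, 0.2267]
ee_rot: [[0.006, 1.0, 0.005], [1.0, -0.006, -0.003], [-0.003, 0.005, -1.0]]
force: [0.7, -1.6, -0.1]
width: 0.0481
```

View pics/top1c.png

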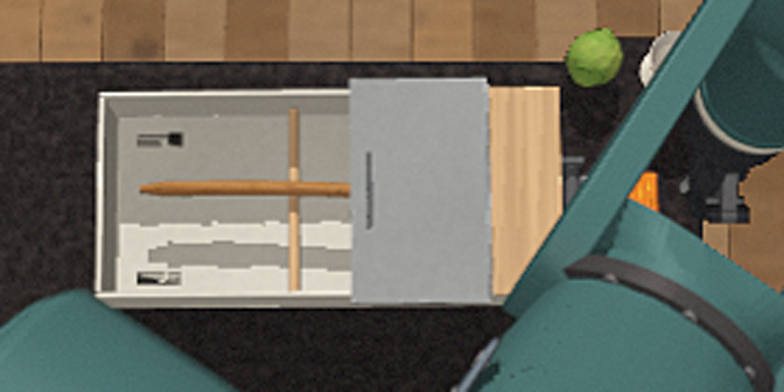

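The shutter is open. The handle runs from about (210,187) to the hood at (285,188), slightly skewed, with the rib at column 265.

```bash
python3 - <<'E'
from h import *
im=cv2.imread("pics/top1.png")[:,:,::-1].copy()
h=cv2.cvtColor(im,cv2.COLOR_RGB2HSV);m=cv2.inRange(h,(5,110,80),(20,255,255))[175:200,205:284]
ys,xs=np.nonzero(m);cols=np.unique(xs)
mid=np.array([(c+205,ys[xs==c].mean()+175) for c in cols])
w=plane("top",mid,.044);k=[i for i,c in enumerate(mid[:,0]) if not 261<c<270]
p=np.polyfit(w[k,1],w[k,0],1);print("handle end y",w[0,1],"slope dx/dy",p[0],"deg",np.degrees(np.arctan(p[0])))
for y in(w[0,1]-.075,w[0,1]-.03): print(y,np.polyval(p,y))
print([(int(c+205),int((xs==c).sum())) for c in cols[::8]], np.round(w[::10,:2],4).tolist())
E
python3 go.py .52 .07 .2 0
```

```text
handle end y 0.1445370273607386 slope dx/dy -0.0017870676739607707 deg -0.10239132642295497
0.06953702736073859 0.5271261077455681
0.11453702736073859 0.5270456897002399
[(210, 3), (218, 5), (226, 5), (234, 4), (242, 5), (250, 5), (258, 5), (266, 6), (274, 5), (282, 5)] [[0.5267, 0.1445], [0.5268, 0.1211], [0.5269, 0.0978], [0.5269, 0.0745], [0.527, 0.0512], [0.5282, 0.0279], [0.5271, 0.0046], [0.5272, -0.0186]]
t 3.48 tcp [ 0.5238 -0.2733  0.2293] d [ 0.687 -0.012  0.055] w [ 0.004  0.003 -0.003] F [ 0.7 -1.1  2.4] width 0.0558
```

```bash

python3 -m handwheel '[{"dx":0.35,"dy":0.003,"dz":0,"wx":0,"wy":0,"wz":0,"claw":-1},{"dx":0.35,"dy":0.003,"dz":0,"wx":0,"wy":0,"wz":0,"claw":-1},{"dx":0.35,"dy":0.003,"dz":0,"wx":0,"wy":0,"wz":0,"claw":-1},{"dx":0.35,"dy":0.003,"dz":0,"wx":0,"wy":0,"wz":0,"claw":-1},{"dx":0.35,"dy":0.003,"dz":0,"wx":0,"wy":0,"wz":0,"claw":-1}]' >/dev/null
python3 -m handwheel '[{"dx":0.33,"dy":0.003,"dz":0,"wx":0,"wy":0,"wz":0,"claw":-1},{"dx":0.33,"dy":0.003,"dz":0,"wx":0,"wy":0,"wz":0,"claw":-1},{"dx":0.33,"dy":0.003,"dz":0.1,"wx":0,"wy":0,"wz":0,"claw":-1},{"dx":0.33,"dy":0.003,"dz":0.15,"wx":0,"wy":0,"wz":0,"claw":-1},{"dx":0.33,"dy":0.003,"dz":0.18,"wx":0,"wy":0,"wz":0,"claw":-1}]'
python3 go.py .527 .0695 .026 0
```

```text
t: 4.32
tcp_pos: [0.5272, 0.071, 0.1322]
ee_rot: [[0.005, 1.0, 0.004], [1.0, -0.005, 0.001], [0.001, 0.004, -1.0]]
force: [1.3, -0.4, -1.2]
width: 0.0858
t 4.32 tcp [0.5272 0.071  0.1322] d [-0.003 -0.001  0.212] w [ 0.002 -0.    -0.002] F [ 1.3 -0.4 -1.2] width 0.0858
```

```bash

python3 -m handwheel '[{"dx":-0.003,"dy":0,"dz":0.06,"wx":0.002,"wy":0,"wz":-0.002,"claw":-1},{"dx":-0.003,"dy":0,"dz":0.12,"wx":0.002,"wy":0,"wz":-0.002,"claw":-1},{"dx":-0.003,"dy":0,"dz":0.17,"wx":0.002,"wy":0,"wz":-0.002,"claw":-1},{"dx":-0.003,"dy":0,"dz":0.2,"wx":0.002,"wy":0,"wz":-0.002,"claw":-1},{"dx":-0.003,"dy":0,"dz":0.211,"wx":0.002,"wy":0,"wz":-0.002,"claw":-1}]'
python3 -m handwheel '[{"dx":0,"dy":0,"dz":0,"wx":0,"wy":0,"wz":0,"claw":1},{"dx":0,"dy":0,"dz":0,"wx":0,"wy":0,"wz":0,"claw":1},{"dx":0,"dy":0,"dz":0,"wx":0,"wy":0,"wz":0,"claw":1},{"dx":0,"dy":0,"dz":0,"wx":0,"wy":0,"wz":0,"claw":1},{"dx":0,"dy":0,"dz":0,"wx":0,"wy":0,"wz":0,"claw":1}]'
python3 -m handwheel '[{"dx":0,"dy":0,"dz":0,"wx":0,"wy":0,"wz":0,"claw":1},{"dx":0,"dy":0,"dz":0,"wx":0,"wy":0,"wz":0,"claw":1},{"dx":0,"dy":0,"dz":0,"wx":0,"wy":0,"wz":0,"claw":1},{"dx":0,"dy":0,"dz":0,"wx":0,"wy":0,"wz":0,"claw":1},{"dx":0,"dy":0,"dz":0,"wx":0,"wy":0,"wz":0,"claw":1}]'

```

```text
t: 4.73
tcp_pos: [0.5234, 0.0669, 0.0233]
ee_rot: [[0.002, 1.0, -0.01], [1.0, -0.002, 0.0], [0.0, -0.01, -1.0]]
force: [-1.4, -0.7, -0.4]
width: 0.0854
t: 5.15
tcp_pos: [0.5268, 0.0668, 0.0274]
ee_rot: [[0.003, 1.0, -0.002], [1.0, -0.003, 0.0], [0.0, -0.002, -1.0]]
force: [1.2, 0.5, 0.7]
width: 0.0258
t: 5.57
tcp_pos: [0.5264, 0.0669, 0.0267]
ee_rot: [[0.002, 1.0, -0.003], [1.0, -0.002, 0.0], [0.0, -0.003, -1.0]]
force: [0.6, 0.9, 3.1]
width: 0.0183
```

```bash

python3 -m handwheel '[{"dx":0,"dy":0,"dz":0,"wx":0,"wy":0,"wz":0,"claw":1},{"dx":0,"dy":0,"dz":0,"wx":0,"wy":0,"wz":0,"claw":1},{"dx":0,"dy":0,"dz":-0.006,"wx":0,"wy":0,"wz":0,"claw":1}]'
python3 -m handwheel '[{"dx":0,"dy":0,"dz":-0.02,"wx":0,"wy":0.03,"wz":0,"claw":1},{"dx":0,"dy":0,"dz":-0.038,"wx":0,"wy":0.055,"wz":0,"claw":1},{"dx":-0.002,"dy":0,"dz":-0.055,"wx":0,"wy":0.08,"wz":0,"claw":1},{"dx":-0.004,"dy":0,"dz":-0.074,"wx":0,"wy":0.107,"wz":0,"claw":1},{"dx":-0.006,"dy":0,"dz":-0.09,"wx":0,"wy":0.133,"wz":0,"claw":1}]'
python3 -m handwheel '[{"dx":0,"dy":0,"dz":0,"wx":0,"wy":0,"wz":0,"claw":1},{"dx":0,"dy":0,"dz":0,"wx":0,"wy":0,"wz":0,"claw":1},{"dx":0,"dy":0,"dz":0,"wx":0,"wy":0,"wz":0,"claw":1}]'
python3 - <<'E'
from h import *
a=env.read_camera("top");b=env.read_camera("scene")
im=np.vstack([cv2.resize(a[130:250,170:430],(700,323)),cv2.resize(b[140:270,150:432],(700,323)[:2])[:277]])
cv2.imwrite("pics/tilt.png",im[:,:,::-1])
E
python3 go.py .5264 .064 .0744 0 16
```

```text
t: 5.82
tcp_pos: [0.5255, 0.0668, 0.029]
ee_rot: [[0.002, 1.0, -0.005], [1.0, -0.002, 0.0], [0.0, -0.005, -1.0]]
force: [0.5, 0.0, -1.0]
width: 0.0185
t: 6.23
tcp_pos: [0.5254, 0.0641, 0.0748]
ee_rot: [[0.003, 1.0, -0.004], [0.961, -0.002, 0.278], [0.278, -0.005, -0.961]]
force: [-0.5, -0.1, -0.6]
width: 0.0185
t: 6.48
tcp_pos: [0.5253, 0.0639, 0.0738]
ee_rot: [[0.004, 1.0, -0.005], [0.962, -0.003, 0.274], [0.274, -0.006, -0.962]]
force: [0.7, -0.8, -1.4]
width: 0.0181
t 6.58 tcp [0.5252 0.0645 0.0738] d [-0.001  0.002 -0.001] w [-0.002  0.001 -0.001] F [-0.9 -0.  -0.8] width 0.0179
```

View pics/tilt.png

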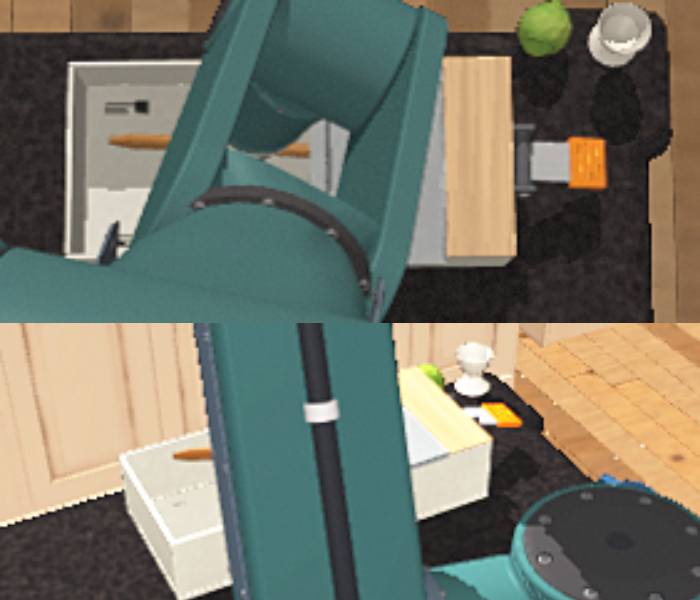

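The spoon is held: its handle end shows at top px (210,182) and scene px (219.7,193.5). I'll triangulate its height.

```bash
python3 - <<'E'
from h import *
o1,d1=ray("top",[(210.1,182)]);o2,d2=ray("scene",[(219.7,193.5)])
d1=d1[0]/np.linalg.norm(d1);d2=d2[0]/np.linalg.norm(d2)
t=np.linalg.lstsq(np.c_[d1,-d2],o2-o1,rcond=None)[0];print(o1+t[0]*d1,o2+t[1]*d2)
E
```

```text
[0.52635023 0.13534339 0.10792357] [0.52629681 0.13522627 0.10789637]
```

```bash

python3 -m handwheel '[{"dx":0.02,"dy":0,"dz":0,"wx":0,"wy":0,"wz":0,"claw":1},{"dx":0.04,"dy":0,"dz":0,"wx":0,"wy":0,"wz":0,"claw":1},{"dx":0.06,"dy":0,"dz":0,"wx":0,"wy":0,"wz":0,"claw":1},{"dx":0.08,"dy":0,"dz":0,"wx":0,"wy":0,"wz":0,"claw":1},{"dx":0.1,"dy":0,"dz":0,"wx":0,"wy":0,"wz":0,"claw":1}]'
python3 - <<'E'
from h import *
im=env.read_camera("scene");cv2.imwrite("pics/s2.png",im[:,:,::-1])
h=cv2.cvtColor(im,cv2.COLOR_RGB2HSV);roi=(190,150,255,215)
c=blob(im,(5,110,80),(20,255,255),roi);m=np.zeros(im.shape[:2],np.uint8);cv2.drawContours(m,[c],-1,255,-1)
ys,xs=np.nonzero(m);cols=np.unique(xs);mid=np.array([(k,ys[xs==k].mean()) for k in cols])
o,d=ray("scene",mid);w=o+d*((.526-o[0])/d[:,0])[:,None]
print(np.round(w[:,1:],4).tolist());p=np.polyfit(w[2:-2,1],w[2:-2,2],1);print(np.degrees(np.arctan(p[0])))
E
python3 go.py .526 .064 .074 0 16
```

```text
t: 7.0
tcp_pos: [0.526, 0.1135, 0.0885]
ee_rot: [[0.003, 1.0, -0.004], [0.961, -0.002, 0.275], [0.275, -0.004, -0.961]]
force: [0.7, 0.6, -1.1]
width: 0.0182
[[0.1815, 0.1239], [0.179, 0.123], [0.1762, 0.1237], [0.1736, 0.1228], [0.1711, 0.1219], [0.1685, 0.121], [0.1659, 0.1202], [0.1633, 0.1193], [0.1607, 0.1184], [0.1581, 0.1175], [0.1553, 0.1182], [0.1527, 0.1173], [0.15, 0.1164], [0.1474, 0.1155], [0.1448, 0.1146], [0.1421, 0.1137], [0.1395, 0.1128], [0.1368, 0.1119], [0.1342, 0.111], [0.1315, 0.1101], [0.1289, 0.1092], [0.1262, 0.1083], [0.1235, 0.1073], [0.1207, 0.108], [0.118, 0.1071], [0.1151, 0.1077], [0.1123, 0.1084]]
16.262336382468142
t 7.05 tcp [0.5261 0.1149 0.089 ] d [-0.106  0.     0.001] w [-0.002 -0.    -0.001] F [-0.1  1.8 -0.4] width 0.0181
```

The handle slopes 16.3° as intended and the forces are small, so I'll keep drawing along the same axis.

```bash

python3 -m handwheel '[{"dx":0.025,"dy":0,"dz":0,"wx":0,"wy":0,"wz":0,"claw":1},{"dx":0.05,"dy":0,"dz":0,"wx":0,"wy":0,"wz":0,"claw":1},{"dx":0.075,"dy":0,"dz":0,"wx":0,"wy":0,"wz":0,"claw":1},{"dx":0.1,"dy":0,"dz":0,"wx":0,"wy":0,"wz":0,"claw":1},{"dx":0.125,"dy":0,"dz":0,"wx":0,"wy":0,"wz":0,"claw":1}]'
python3 -m handwheel '[{"dx":0.025,"dy":0,"dz":0,"wx":0,"wy":0,"wz":0,"claw":1},{"dx":0.05,"dy":0,"dz":0,"wx":0,"wy":0,"wz":0,"claw":1},{"dx":0.075,"dy":0,"dz":0,"wx":0,"wy":0,"wz":0,"claw":1},{"dx":0.1,"dy":0,"dz":0,"wx":0,"wy":0,"wz":0,"claw":1},{"dx":0.13,"dy":0,"dz":0,"wx":0,"wy":0,"wz":0,"claw":1}]'
python3 - <<'E'
from h import *
for n in("top","scene"): cv2.imwrite(f"pics/{n}3.png",env.read_camera(n)[:,:,::-1])
a=cv2.imread("pics/top3.png");b=cv2.imread("pics/scene3.png")
cv2.imwrite("pics/p3.png",np.vstack([cv2.resize(a[110:250,130:430],(640,299)),cv2.resize(b[120:260,100:400],(640,299))]))
E
python3 go.py .526 .25 .22 0 16
```

```text
t: 7.47
tcp_pos: [0.5264, 0.1733, 0.1057]
ee_rot: [[0.003, 1.0, -0.003], [0.961, -0.002, 0.275], [0.275, -0.004, -0.961]]
force: [0.2, 0.2, -0.8]
width: 0.0184
t: 7.88
tcp_pos: [0.5264, 0.2356, 0.1234]
ee_rot: [[0.004, 1.0, -0.004], [0.961, -0.002, 0.275], [0.275, -0.004, -0.961]]
force: [0.5, 0.1, 0.3]
width: 0.0183
t 7.98 tcp [0.5269 0.2368 0.124 ] d [ 0.078 -0.002 -0.177] w [-0.001 -0.    -0.001] F [ 0.  -0.3  0.3] width 0.0184
```

View pics/p3.png

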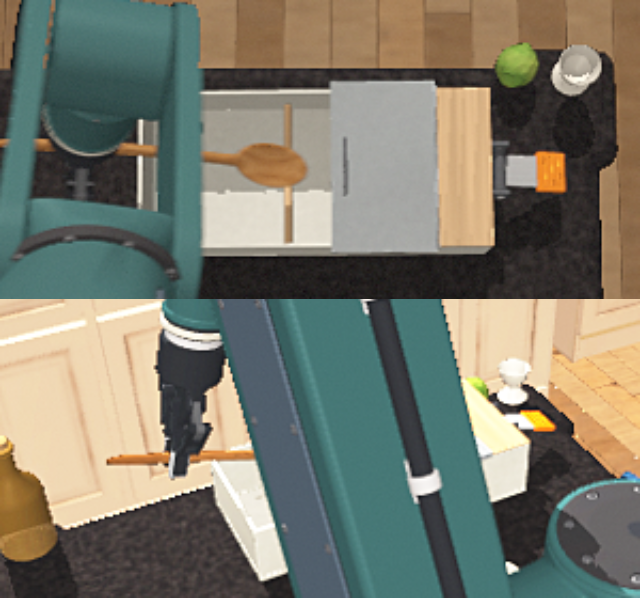

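The whole bowl (end at crop x=307) is clear of the leaf and hood edge (331), and the lever is down. I'll lift straight up.

```bash

python3 -m handwheel '[{"dx":0.018,"dy":0,"dz":-0.062,"wx":0,"wy":0,"wz":0,"claw":1},{"dx":0.035,"dy":0,"dz":-0.123,"wx":0,"wy":0,"wz":0,"claw":1},{"dx":0.053,"dy":0,"dz":-0.185,"wx":0,"wy":0,"wz":0,"claw":1},{"dx":0.07,"dy":0,"dz":-0.246,"wx":0,"wy":0,"wz":0,"claw":1},{"dx":0.088,"dy":0,"dz":-0.308,"wx":0,"wy":0,"wz":0,"claw":1}]'
python3 -m handwheel '[{"dx":0,"dy":0,"dz":0,"wx":0,"wy":0,"wz":0,"claw":1},{"dx":0,"dy":0,"dz":0,"wx":0,"wy":0,"wz":0,"claw":1},{"dx":0,"dy":0,"dz":0,"wx":0,"wy":0,"wz":0,"claw":1},{"dx":0,"dy":0,"dz":0,"wx":0,"wy":0,"wz":0,"claw":1},{"dx":0,"dy":0,"dz":0,"wx":0,"wy":0,"wz":0,"claw":1}]'
python3 -m handwheel '[{"dx":0,"dy":0,"dz":0,"wx":0,"wy":0,"wz":0,"claw":1},{"dx":0,"dy":0,"dz":0,"wx":0,"wy":0,"wz":0,"claw":1},{"dx":0,"dy":0,"dz":0,"wx":0,"wy":0,"wz":0,"claw":1},{"dx":0,"dy":0,"dz":0,"wx":0,"wy":0,"wz":0,"claw":1},{"dx":0,"dy":0,"dz":0,"wx":0,"wy":0,"wz":0,"claw":1}]'
python3 - <<'E'
from h import *
for n in("top","scene"): cv2.imwrite(f"pics/{n}4.png",env.read_camera(n)[:,:,::-1])
a=cv2.imread("pics/top4.png");b=cv2.imread("pics/scene4.png")
cv2.imwrite("pics/p4.png",np.vstack([cv2.resize(a[110:250,130:430],(640,299)),cv2.resize(b[80:260,60:440],(640,299))]))
E
```

```text
t: 8.4
tcp_pos: [0.5268, 0.2341, 0.2846]
ee_rot: [[0.004, 1.0, -0.004], [0.962, -0.003, 0.274], [0.274, -0.005, -0.962]]
force: [0.8, 0.3, -1.4]
width: 0.0184
t: 8.82
tcp_pos: [0.5262, 0.2342, 0.2815]
ee_rot: [[0.005, 1.0, -0.007], [0.962, -0.003, 0.275], [0.275, -0.008, -0.962]]
force: [-0.2, 1.0, -1.1]
width: 0.0183
t: 9.23
tcp_pos: [0.5274, 0.2344, 0.2832]
ee_rot: [[0.004, 1.0, -0.004], [0.961, -0.003, 0.275], [0.275, -0.004, -0.961]]
force: [-0.2, 0.5, -1.4]
width: 0.0185
```

View pics/p4.png

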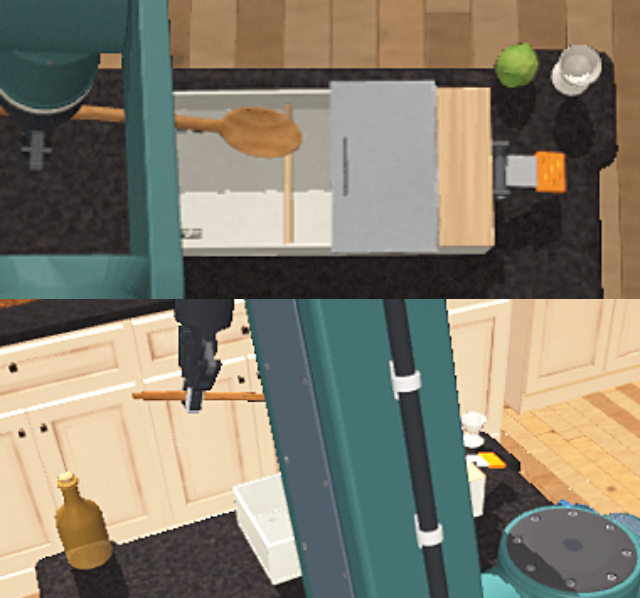

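The spoon hangs in the air about 15 cm above the box. The bowl end is at roughly z = 0.23 m, computed from the grip pose and tilt. The shutter is open, the lever is down, and the lime and egg cup are where they were. I'll hand in now.

```bash
python3 -c "
from plant import env
s=env.read_state();print(s['t'],abs(s['dq']).max(),s['width']);print(env.close_job())"
```

```text
9.3333 0.0016523447450414717 0.01822738676184148
the job is handed in; nothing more can be done
None
```

I pressed the lever down to its stop with closed fingers and the shutter opened. I then gripped the spoon by its handle, tilted it about 16° and drew it out handle first from under the hood. I handed the job in at about 9.3 s with the spoon held above the box.

- **Lever and shutter:** the last picture shows the lever still down and the shutter open.
- **Slanted draw-out:** the handle end triangulated to z ≈ 0.108 m while the bowl was still under the hood. An image measurement during the pull gave a tilt of 16.3°, matching the planned 16°.
- **Final hold:** finger opening was steady at about 18 mm and the arm was at rest. The handle was expected to be 16 mm wide, but the grip did not slip. From the grip pose and tilt, the bowl end was at about z = 0.23 m, above the 0.13 m needed; I did not triangulate it.
- **Other things:** the lime and egg cup were unmoved in the last picture. The lemon, mug and garlic were not in that crop, though no move went near them.

No check failed or disagreed. The hand-in gives no verdict, so I can't confirm the judged result.

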